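Tap the tapered mixing head home in the bench mixer

TASK

Fit the blue mixing head to the bench mixer: lift it out of its stand, set its tapered shank upright and loosely in the mixer's socket and let go while its collar still stands about a centimetre and a half or more above the rim. Then take the drift and, with its nylon foot, tap or press the head straight down until you feel it land solidly on the stop inside the socket, and seat it firmly there without overdriving it, so that the taper's friction holds it on the stop. Stand the drift back upright on the worktop, and leave the cup, the bottle and the dish where they are.

Things in the scene. Friction and masses are not known exactly. Their poses are not given: they have to be found in the camera images.
- head: The loose mixing head (150 g), the body whose contacts are judged; its origin is at the tip of the shank, its z axis points up along its axis.
- head_center (a point): Centre of the head's blue body, the place to grip: an upright cylinder 40 mm in diameter and 36 mm high; the flat top to be tapped lies 18 mm above this point, the collar's underside 22 mm below it, the tip of the shank 62 mm below it.
- head_collar (a point): Centre of the underside of the head's steel collar (34 mm in diameter, 4 mm thick, directly under the blue body). Below it is the tapered steel shank, 40 mm long, 19.6 mm in diameter at the collar and 14.5 mm near the tip, with a 4 mm chamfer down to 10 mm at the tip.
- mixer: The bench mixer, fixed to the worktop: white housing 126 x 100 mm, 50 mm high, with a round grey turret (60 mm wide) in the middle; origin under its centre, z axis up. Its bearing is spoiled if the head is tapped or pressed with more than 50 N.
- socket_rim (a point): Centre of the socket's mouth, in the plane of its flat steel rim (48 mm outside, 23 mm inside diameter), 95 mm above the worktop; z axis up. Sprung leaves inside match the taper: the shank drops in until the collar is some 20 mm above the rim; from there the taper resists pushing by about 0.6 to 1.7 N more per mm, and friction holds the head at any depth.
- seat (a joint): Travel (m) of the sprung stop stud deep in the bore: 0 until the shank's tip lands on it, then it yields 1 mm per 12 N; over 2.2 mm spoils it. It is out of sight, its height set differently each time: landing comes anywhere from 12 to 2.5 mm of gap under the collar, felt as resistance rising about ten times as steeply. A final 20 to 25 N in all seats the head firmly.
- stand_top (a point): Centre of the top face of the white stand, a fixed block 70 x 70 mm and 46 mm high with a 22 mm hole in which the head's shank hangs at the start, its collar resting on this face.
- drift: The loose drift (140 g), the body whose contacts are judged; an upright round aluminium bar with a white nylon foot at the bottom; origin under the foot, z axis up.
- drift_center (a point): Centre of the drift, the place to grip: 28 mm in diameter (30 mm at the foot), 76 mm high, its underside 38 mm below this point. It stands upright on the worktop at the start.
- drift_foot (a point): Centre of the drift's underside, the face to tap with.
- cup: Bystander: specimen cup with a yellow lid, 66 mm in diameter and 70 mm high, loose; origin under its centre.
- bottle: Bystander: small brown bottle with a blue cap, 38 mm in diameter and 70 mm high, loose; origin under its centre.
- dish: Bystander: lidded dish, 62 mm in diameter and 16 mm high, loose; origin under its centre.
Mind the look-alikes: they are no part of the job. What is shaped like the drift but orange or yellow is not meant.

How it is judged:
By the outcome, as a careful person would: the job done as asked, in the order asked, and still so for the second after the job is handed in, with the robot touching nothing.
It also fails if it takes over 64 s, if anything falls off the work surface, if the arm or the gripper's body presses on something with over 40 N, if the wrist force passes 120 N, or if a joint passes its speed limit or range.

ROBOT

A 6-joint arm with a two-finger parallel gripper is mounted at the origin on a cart in front of the work surface, level with it; the furniture and walls round the work are solid. World frame = base frame: x ahead of the robot, y to its left, z up, the work surface at z = 0. Lengths are in m, angles in rad, forces in N, time in s.
With the tool pointing down it reaches from about 0.275 to 0.825 m from the base axis. Payload 4.9 kg.
Tool frame: the origin (TCP) lies midway between the tips of the shut fingers; the grasp point (between the pads) lies 19 mm behind it (bot.grip_depth is the distance from the TCP to the grasp point, in m); y points along the fingers, x is the direction in which the jaws open and shut, and the axes are right-handed (so a half turn about y gives the same grasp; the last joint's range is limited). The gripper opens to 85 mm and grips with 20 to 120 N. Pads are 22 mm wide; open, the fingers measure 114 mm over their backs; the gripper's body (76 mm by 85 mm) begins 54 mm behind the grasp point. The pads swing forward as they close: fully open they stand 13 mm farther back than shut.
Start: joints at [1.065, 0.326, -0.193, 1.052, 0, 1.437], TCP at [0.2, 0.512, 0.231] pointing down, gripper open.
Joint ranges: [-2.65, 2.65], [-0.97, 1.79], [-1.3, 1.35], [-1.93, 2.1], [-1.47, 1.37], [-3.14, 3.14]. Speed limits (rad/s): [2.57, 2.57, 3.14, 3.14, 3.14, 3.14].

INTERFACE

Orientations are given as a unit quaternion [w, x, y, z].
In Python, from cell import bot gives the robot as it stands. Calls block until the motion is done:
- bot.move_pose(position, orientation): joint-space move of the TCP to a pose.
- bot.move_linear(position, speed=0.15, rotation=None, until_force=None): straight line of the TCP; rotation=None keeps the orientation; speed is the mean speed in m/s. With until_force (N) it stops when the force on the tool has changed by that much, and returns True; else False.
- bot.goto_joints(angles): joint-space move.
- bot.set_gripper(opening, grasp_force=None): opening from 0.0 (shut) to 1.0 (fully open); grasp_force is the grip in N (None keeps the last); returns when the fingers have stopped.
- bot.wait(seconds).
- bot.solve_ik(position, orientation): joint angles nearest the present ones, or None.
- bot.camera(name): name is "side" or "top" or "wrist"; returns the picture (420x560x3 uint8, red, green, blue); there is no depth.
- bot.calibration(name): a dict with "mtx" (3x3 intrinsics, pixels), "extrinsics" (4x4, takes a point from world to camera coordinates); the wrist camera has in their place "hand_eye" (4x4, takes a point from camera to tool coordinates, whose origin is the TCP and whose axes are the tool frame's). Camera axes: x right, y down, z forward; pixel columns grow to the right and rows downward; lengths in m; the calibration is good to about 2 mm. The wrist camera is an equidistant fisheye: a pixel r from the principal point sees the ray r / f radians off the axis. A picture is of the moment at which its call begins: read the wrist's pose just before it. calibration takes no time and is no camera call.
A pose or a line that the arm cannot do raises bot.PlanningError and nothing moves.
- bot.close_job(): hands the job in, once; it reports no verdict.
Trained networks look in the newest picture that a camera, given by its name, has taken for a name from the list of things; names that differ only in an ending like _2 or _b are one class to them, and where a whole thing is asked for, a point or a joint stands for the part that bears it (a point fixed in the world has none). Each returns a list of dicts, best first, with "confidence" (0 to 1); they miss things now and then, are a little off and sometimes report something else, mostly with a low value. They report only what shows in the picture. A call takes as long as a camera call. They do not tell look-alikes from the thing itself.
- bot.search_frame(camera, thing): "bbox" ([left, top, width, height] in pixels, round what is visible of it).
Readings, each from a call of its own:
- bot.read_clock(): time.
- bot.read_joint_positions(): joint angles.
- bot.read_joint_vel(): joint speeds.
- bot.read_joint_efforts(): joint torques, N m.
- bot.read_position(): TCP position.
- bot.read_tool_rot(): TCP orientation.
- bot.read_ft_force(): force on the tool from outside, world axes, zero at the start.
- bot.read_moment(): the same for the moment, N m.
- bot.read_gripper_width(): opening from 0.0 (shut) to 1.0 (fully open).
Only numpy, scipy, OpenCV 4.12 (cv2) and the standard library are available. Lean on these libraries where they do the work, as an engineer would, in place of code of your own. Each camera call takes 0.05 s, during which the arm holds its last target.

## Working session

There is one attempt and no reset: what is moved stays moved. The work goes in short steps, each a Python script; the robot and the scene stay as the last script left them, time stands still between calls to the robot, and variables do not carry over. Pictures are saved under pics/ and viewed, and the job is handed in when it is done.

```bash
ls; mkdir -p pics; python3 - <<'E'
from cell import bot
import cv2
for n in ("side","top"):
    im=bot.camera(n); cv2.imwrite(f"pics/{n}0.png",im[:,:,::-1])
    c=bot.calibration(n); print(n,c["mtx"].tolist(),c["extrinsics"].round(4).tolist() if hasattr(c["extrinsics"],'round') else c["extrinsics"])
    for t in ("head","head_center","socket_rim","mixer","stand_top","drift","drift_foot","drift_center","cup","bottle","dish"):
        try: r=bot.search_frame(n,t)
        except Exception as e: r=e
        print(t,r)
print(bot.read_clock(),bot.read_tool_rot(),bot.read_gripper_width(),bot.calibration("wrist"))
E
```

```text
pics
side [[435.7898745845755, 0.0, 285.9200889190171], [0.0, 435.7898745845755, 206.8207075162746], [0.0, 0.0, 1.0]] [[-0.9993, -0.0337, -0.0163, 0.5373], [-0.0035, 0.5194, -0.8545, 0.0319], [0.0373, -0.8539, -0.5191, 0.9943], [0.0, 0.0, 0.0, 1.0]]
head [{'bbox': [320.6, 150.7, 15.9, 18.6], 'confidence': 0.49}]
head_center [{'bbox': [319.9, 151.2, 17.0, 19.5], 'confidence': 0.56}]
socket_rim [{'bbox': [272.1, 180.4, 63.6, 54.1], 'confidence': 0.8}]
mixer [{'bbox': [271.4, 183.7, 63.3, 48.6], 'confidence': 0.57}, {'bbox': [232.3, 227.2, 32.9, 40.5], 'confidence': 0.39}]
stand_top [{'bbox': [312.6, 163.3, 30.6, 25.0], 'confidence': 0.92}]
drift [{'bbox': [290.7, 260.4, 12.7, 44.1], 'confidence': 0.86}, {'bbox': [335.7, 276.3, 21.3, 42.1], 'confidence': 0.84}, {'bbox': [225.0, 207.8, 26.7, 22.1], 'confidence': 0.6}]
drift_foot [{'bbox': [337.8, 251.5, 20.4, 29.2], 'confidence': 0.86}, {'bbox': [285.6, 259.0, 18.3, 44.6], 'confidence': 0.76}, {'bbox': [337.9, 275.9, 21.6, 41.3], 'confidence': 0.74}, {'bbox': [254.3, 171.4, 19.5, 24.8], 'confidence': 0.72}, {'bbox': [318.6, 152.5, 19.0, 
[... 2029 characters left out ...]
ox': [273.8, 150.6, 23.6, 23.5], 'confidence': 0.94}, {'bbox': [356.6, 245.0, 17.2, 10.9], 'confidence': 0.57}]
1.2 [-0.58378695  0.5837961   0.39899447 -0.39897157] 1.000407100250049 {'mtx': array([[325.1922621 ,   0.        , 280.08331766],
       [  0.        , 325.1922621 , 208.18772444],
       [  0.        ,   0.        ,   1.        ]]), 'hand_eye': array([[ 9.99999782e-01,  6.51714368e-04, -1.07183793e-04,
        -1.12353074e-03],
       [ 2.83930596e-04, -2.77670091e-01,  9.60676449e-01,
        -1.42341106e-01],
       [ 5.96324911e-04, -9.60676270e-01, -2.77670216e-01,
         7.15656573e-02],
       [ 0.00000000e+00,  0.00000000e+00,  0.00000000e+00,
         1.00000000e+00]])}
```

View pics/side0.png

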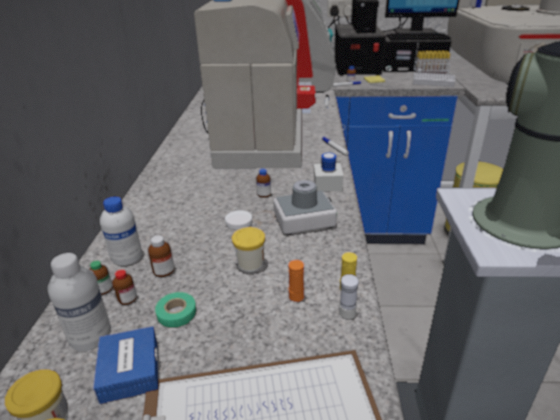

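View pics/top0.png

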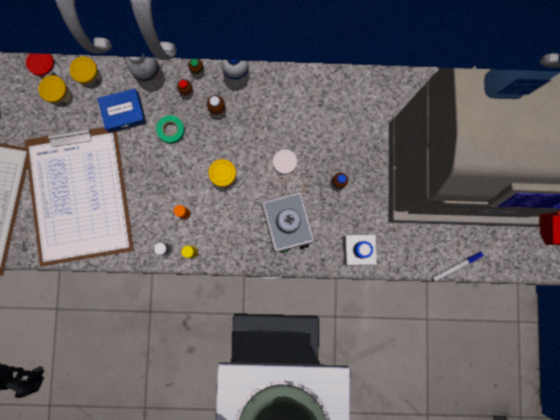

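```bash
cat > h.py <<'E'
from cell import bot
import numpy as np, cv2
from scipy.spatial.transform import Rotation as R
def ray(n,u,v):
    c=bot.calibration(n);K=np.array(c["mtx"]);E=np.array(c["extrinsics"])
    d=E[:3,:3].T@np.linalg.solve(K,[u,v,1.]);o=-E[:3,:3].T@E[:3,3];return o,d/np.linalg.norm(d)
def atz(n,u,v,z):
    o,d=ray(n,u,v);return o+d*(z-o[2])/d[2]
def proj(n,p):
    c=bot.calibration(n);E=np.array(c["extrinsics"]);q=np.array(c["mtx"])@(E[:3,:3]@p+E[:3,3]);return q[:2]/q[2]
def wproj(pts,tp,tr):
    c=bot.calibration("wrist");H=np.array(c["hand_eye"]);K=np.array(c["mtx"])
    q=R.from_quat(tr,scalar_first=True).as_matrix()
    out=[]
    for p in np.atleast_2d(pts):
        t=q.T@(p-tp);cc=H[:3,:3].T@(t-H[:3,3])
        th=np.arctan2(np.hypot(cc[0],cc[1]),cc[2]);ph=np.arctan2(cc[1],cc[0])
        out.append([K[0,2]+K[0,0]*th*np.cos(ph),K[1,2]+K[1,1]*th*np.sin(ph)])
    return np.array(out)
def watz(u,v,z,tp,tr):
    c=bot.calibration("wrist");H=np.array(c["hand_eye"]);K=np.array(c["mtx"])
    q=R.from_quat(tr,scalar_first=True).as_matrix()
    x=(u-K[0,2])/K[0,0];y=(v-K[1,2])/K[1,1];th=np.hypot(x,y)
    d=np.array([np.sin(th)*x/th,np.sin(th)*y/th,np.cos(th)])
    o=tp+q@H[:3,3];d=q@H[:3,:3]@d
    return o+d*(z-o[2])/d[2]
def crop(im,x0,y0,x1,y1,s,name):
    cv2.imwrite("pics/"+name,cv2.resize(im[y0:y1,x0:x1,::-1],None,fx=s,fy=s,interpolation=cv2.INTER_CUBIC))
def down(ang):  # tool y = down, tool x at angle ang in xy
    x=np.array([np.cos(ang),np.sin(ang),0]);y=np.array([0,0,-1.]);z=np.cross(x,y)
    return R.from_matrix(np.stack([x,y,z],1)).as_quat(scalar_first=True)
E
python3 - <<'E'
from h import *
im=cv2.imread("pics/top0.png")[:,:,::-1]; im2=cv2.imread("pics/side0.png")[:,:,::-1]
a=cv2.resize(im[180:270,140:240],None,fx=6,fy=6,interpolation=cv2.INTER_CUBIC)
crop(im,140,200,240,265,8,"t_drift.png")
crop(im,255,190,385,275,6,"t_head.png")
crop(im2,265,140,365,240,6,"s_head.png")
print(atz("top",364,250,.086),atz("top",289,220,.095),atz("top",161,248,.076),atz("top",188,252,.076),atz("top",180,211,.076))
print(R.from_quat(bot.read_tool_rot(),scalar_first=True).as_matrix().round(3))
E
```

```text
[ 0.431368   -0.17337504  0.086     ] [0.49433715 0.00067534 0.095     ] [0.42246249 0.2922151  0.076     ] [0.4151249 0.2299519 0.076    ] [0.50911408 0.25288129 0.076     ]
[[ 0.363  0.    -0.932]
 [ 0.932  0.     0.363]
 [ 0.    -1.    -0.   ]]
```

View pics/t_drift.png

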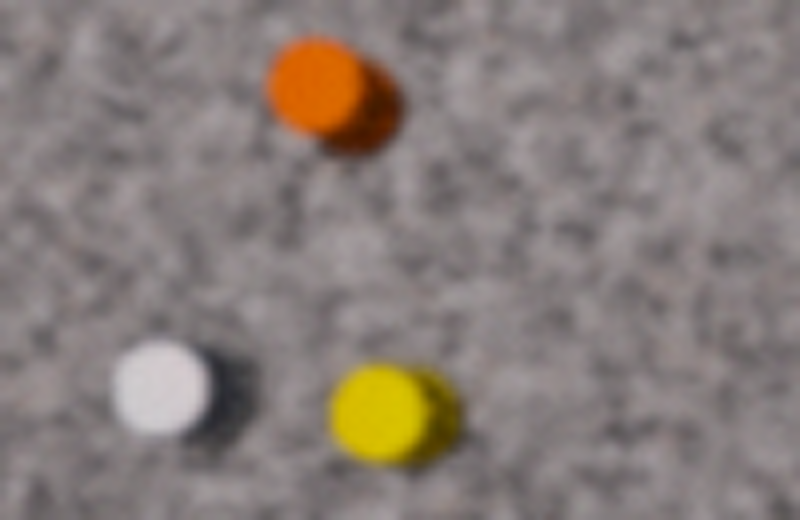

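View pics/t_head.png

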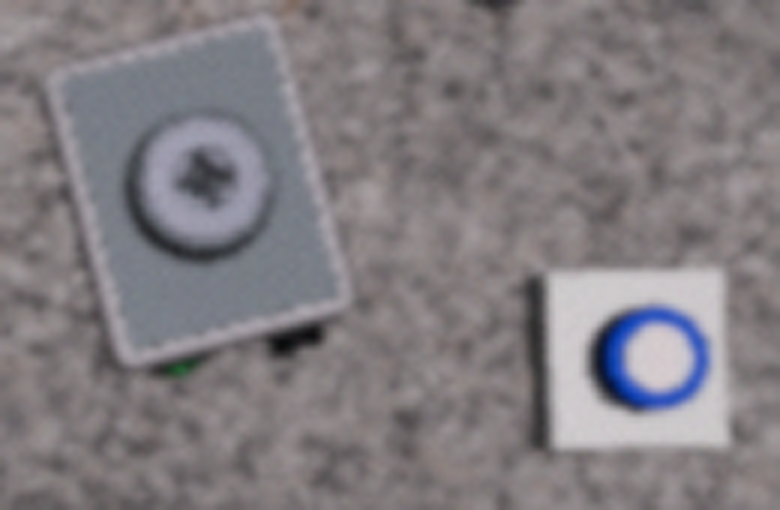

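View pics/s_head.png

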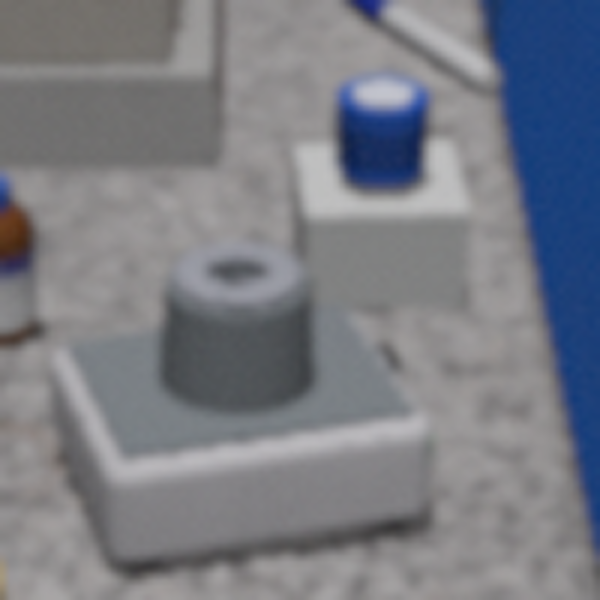

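```bash
cat >> h.py <<'E'
def tri(a,b):
    (o1,d1),(o2,d2)=ray("top",*a),ray("side",*b)
    t=np.linalg.lstsq(np.stack([d1,-d2],1),o2-o1,rcond=None)[0]
    return (o1+d1*t[0]+o2+d2*t[1])/2,np.linalg.norm(o1+d1*t[0]-o2-d2*t[1])
E
python3 - <<'E'
from h import *
print(tri((364.25,249.25),(328.4,155.1)),atz("top",364.25,249.25,.086))
print(tri((288.6,219.8),(304.6,184.6)),atz("top",288.6,219.8,.095))
print(atz("top",159.8,248.1,.076))
for n,p in (("h",(.431,-.174,.17)),("m",(.494,.001,.2)),("d",(.422,.294,.15))):
  for a in np.arange(-180,180,30):
    q=bot.solve_ik(p,down(np.radians(a)))
    print(n,a,None if q is None else np.round(q,2))
E
```

```text
(array([ 0.43324299, -0.1742687 ,  0.08447402]), np.float64(0.00022416368240082)) [ 0.43309728 -0.17393368  0.086     ]
(array([0.49482857, 0.00153452, 0.09362789]), np.float64(9.736896818237697e-05)) [0.49476676 0.00159935 0.095     ]
[0.42215321 0.29494844 0.076     ]
h -180 [-0.54  0.23 -0.5   0.84  0.   -2.11]
h -150 [-0.54  0.23 -0.5   0.84  0.   -2.64]
h -120 [-0.54  0.23 -0.5   0.84  0.    3.12]
h -90 [-0.54  0.23 -0.5   0.84  0.    2.6 ]
h -60 [-0.54  0.23 -0.5   0.84  0.    2.08]
h -30 [-0.54  0.23 -0.5   0.84  0.    1.55]
h 0 [-0.54  0.23 -0.5   0.84  0.    1.03]
h 30 [-0.54  0.23 -0.5   0.84  0.    0.5 ]
h 60 [-0.54  0.23 -0.5   0.84  0.   -0.02]
h 90 [-0.54  0.23 -0.5   0.84  0.   -0.54]
h 120 [-0.54  0.23 -0.5   0.84  0.   -1.07]
h 150 [-0.54  0.23 -0.5   0.84  0.   -1.59]
m -180 [-0.15  0.25 -0.39  0.94  0.   -1.72]
m -150 [-0.15  0.25 -0.39  0.94  0.   -2.24]
m -120 [-0.15  0.25 -0.39  0.94  0.   -2.77]
m -90 [-0.15  0.25 -0.39  0.94  0.    2.99]
m -60 [-0.15  0.25 -0.39  0.94  0.    2.47]
m -30 [-0.15  0.25 -0.39  0.94  0.    1.95]
m 0 [-0.15  0.25 -0.39  0.94  0.    1.42]
m 30 [-0.15  0.25 -0.39  0.94  0.    0.9 ]
m 60 [-0.15  0.25 -0.39  0.94  0.    0.38]
m 90 [-0.15  0.25 -0.39  0.94  0.   -0.15]
m 120 [-0.15  0.25 -0.39  0.94  0.   -0.67]
m 150 [-0.15  0.25 -0.39  0.94  0.   -1.19]
d -180 [ 0.46  0.33 -0.41  0.83  0.   -1.11]
d -150 [ 0.46  0.33 -0.41  0.83  0.   -1.63]
d -120 [ 0.46  0.33 -0.41  0.83  0.   -2.15]
d -90 [ 0.46  0.33 -0.41  0.83  0.   -2.68]
d -60 [ 0.46  0.33 -0.41  0.83  0.    3.08]
d -30 [ 0.46  0.33 -0.41  0.83  0.    2.56]
d 0 [ 0.46  0.33 -0.41  0.83  0.    2.04]
d 30 [ 0.46  0.33 -0.41  0.83  0.    1.51]
d 60 [ 0.46  0.33 -0.41  0.83  0.    0.99]
d 90 [ 0.46  0.33 -0.41  0.83  0.    0.46]
d 120 [ 0.46  0.33 -0.41  0.83  0.   -0.06]
d 150 [ 0.46  0.33 -0.41  0.83  0.   -0.58]
```

```bash
python3 - <<'E'
from h import *
q=down(np.radians(60))
for n,p in (("m",(.4948,.0015,.24)),("h",(.433,-.174,.19))):
    bot.move_pose(p,q)
    tp,tr=np.array(bot.read_position()),np.array(bot.read_tool_rot())
    im=bot.camera("wrist"); cv2.imwrite(f"pics/w_{n}.png",im[:,:,::-1]); np.savez(f"w_{n}.npz",tp=tp,tr=tr)
    print(tp,bot.read_clock(),bot.read_ft_force(),wproj([[.4948,.0015,.095],[.433,-.174,.086]],tp,tr))
E
```

```text
[0.49477461 0.00223343 0.24000004] 3.3667 [ 0.62053819 -0.16022545 -0.3953978 ] [[280.80412691 196.29756944]
 [109.22632772 226.21646602]]
[ 0.43352783 -0.1734101   0.19032223] 4.2083 [-0.64342533  0.05636339  0.29510139] [[492.34914434 173.09056772]
 [280.64604582 208.03899683]]
```

View pics/w_m.png

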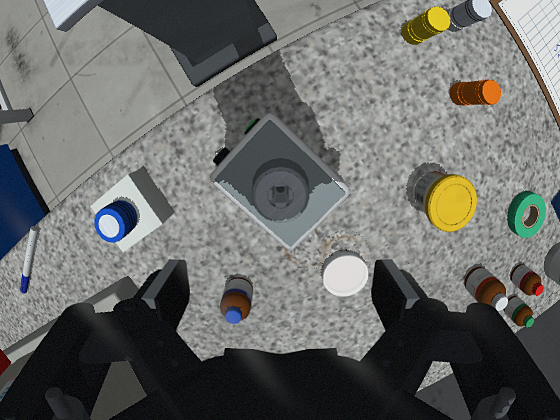

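View pics/w_h.png

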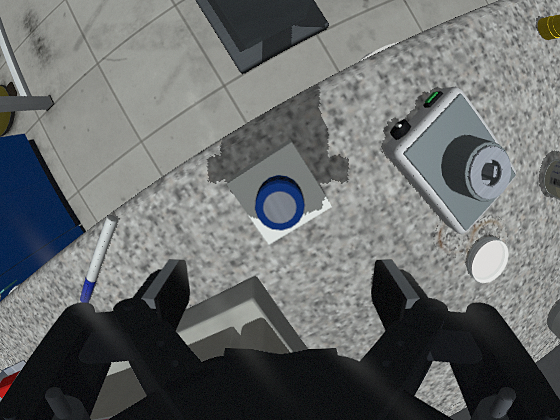

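```bash
python3 - <<'E'
from h import *
for n,(x,y) in (("m",(280,196)),("h",(280,208))):
    im=cv2.imread(f"pics/w_{n}.png")[:,:,::-1]; crop(im,x-40,y-40,x+40,y+40,7,f"wc_{n}.png")
E
```

```text
(no output)
```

View pics/wc_m.png

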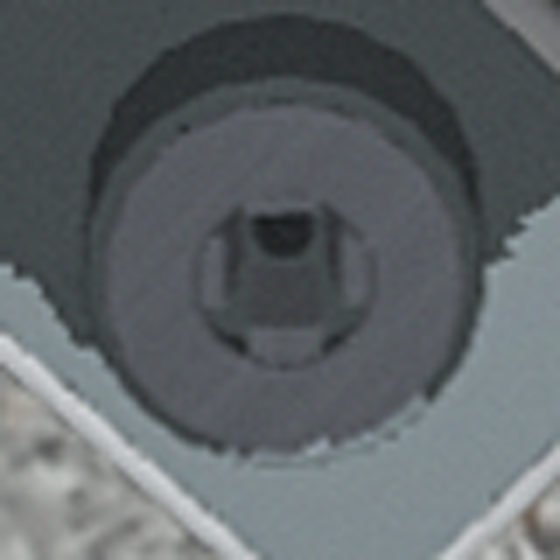

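View pics/wc_h.png

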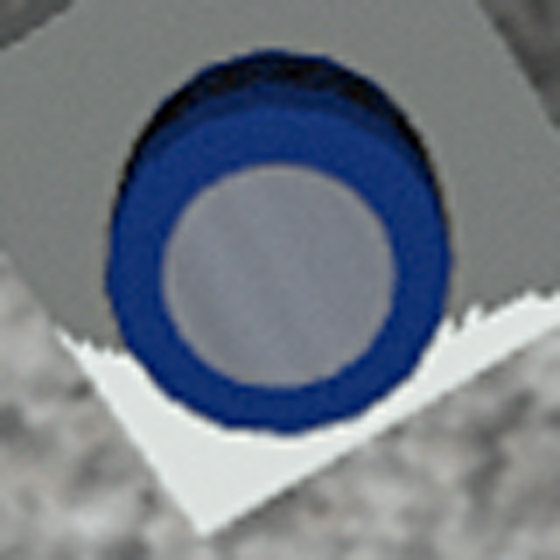

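```bash
python3 - <<'E'
from h import *
w=np.load("w_h.npz");print(watz(279.4,207.9,.086,w["tp"],w["tr"]))
w=np.load("w_m.npz");print(watz(280.3,195.9,.095,w["tp"],w["tr"]))
hd=np.array([.433,-.174])
print(bot.move_linear([*hd,.051],speed=.12,until_force=8), bot.read_position(),bot.read_clock())
bot.set_gripper(0.0,40)
print(bot.read_gripper_width(),bot.read_ft_force())
bot.move_linear([*hd,.20],speed=.12)
bot.wait(.2)
print(bot.read_position(),bot.read_gripper_width(),bot.read_ft_force(),bot.read_clock())
for n in("wrist","side"):
    cv2.imwrite(f"pics/lift_{n}.png",bot.camera(n)[:,:,::-1])
crop(bot.camera("side"),270,100,370,200,6,"lift_sc.png")
E
```

```text
[ 0.43241005 -0.17479536  0.086     ]
[0.49424766 0.0012882  0.095     ]
False [ 0.4335291  -0.17422945  0.05156463] 5.5167
0.4586618214391241 [-0.98763245  0.82211387  5.99969943]
[ 0.43268573 -0.17381572  0.19947451] 0.4512665832368831 [-0.00438195  0.29183044 -1.09108755] 7.6
```

View pics/lift_wrist.png

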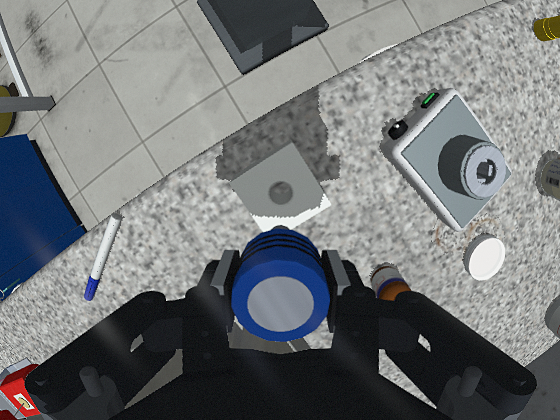

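View pics/lift_sc.png

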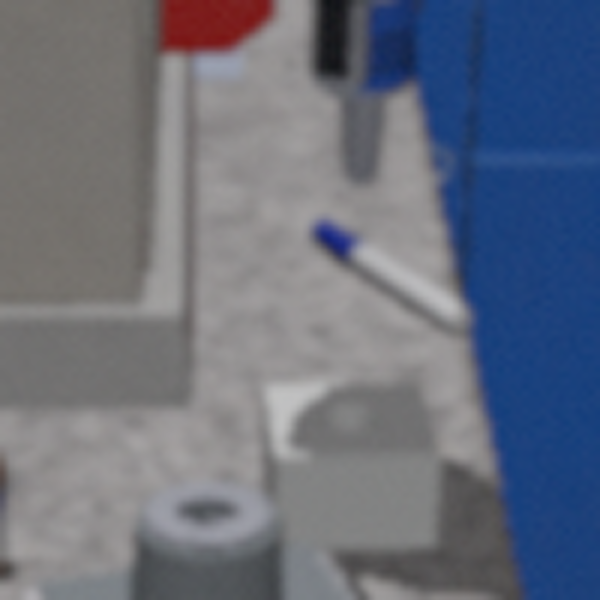

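```bash
python3 - <<'E'
from h import *
print(proj("side",np.array([.433,-.174,.154])), "seen 329.6 130.1")
rim=[.4946,.0015]
bot.move_linear([*rim,.20],speed=.15)
bot.wait(.3)
print(bot.read_position(),bot.read_ft_force(),bot.read_clock())
s=bot.camera("side");crop(s,255,110,355,210,6,"pre_s.png")
t=bot.camera("top");cv2.imwrite("pics/pre_t.png",t[:,:,::-1])
E
```

```text
[329.51165025 129.423183  ] seen 329.6 130.1
[0.49454785 0.001085   0.20004511] [-0.30988603  1.51248922 -0.97369493] 9.4417
```

View pics/pre_s.png

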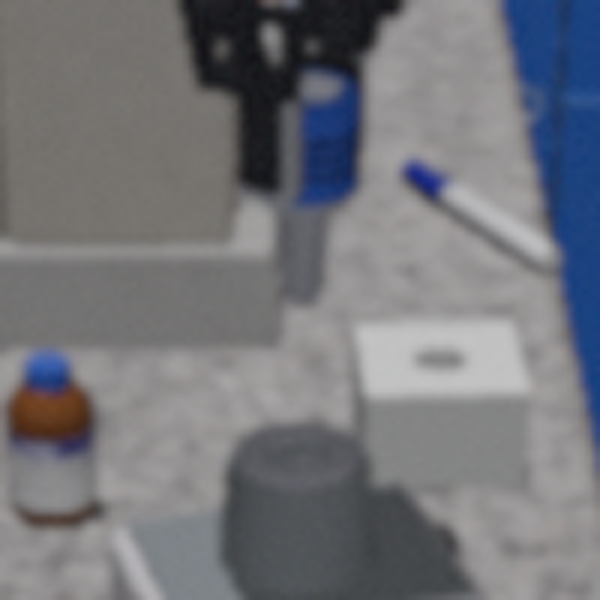

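```bash
python3 - <<'E'
from h import *
print(proj("side",np.array([.4946,.0011,.1545])), "seen 305.0 160")
rim=[.4946,.0015]
print(bot.move_linear([*rim,.135],speed=.1,until_force=6))
bot.wait(.2);print(bot.read_position(),bot.read_ft_force())
print(bot.move_linear([*rim,.122],speed=.03,until_force=5))
bot.wait(.2);print(bot.read_position(),bot.read_ft_force(),bot.read_moment(),bot.read_clock())
s=bot.camera("side");crop(s,255,110,355,210,6,"in_s.png")
cv2.imwrite("pics/in_w.png",bot.camera("wrist")[:,:,::-1])
E
```

```text
[304.85250035 159.41288305] seen 305.0 160
False
[0.49512643 0.00142446 0.13566858] [-1.08817574 -0.27508477  0.03403021]
False
[0.4949475  0.0015482  0.12206836] [ 2.50717795 -0.04738904 -3.66017159] [ 0.08266094 -0.75598229  0.01676831] 11.325
```

View pics/in_s.png

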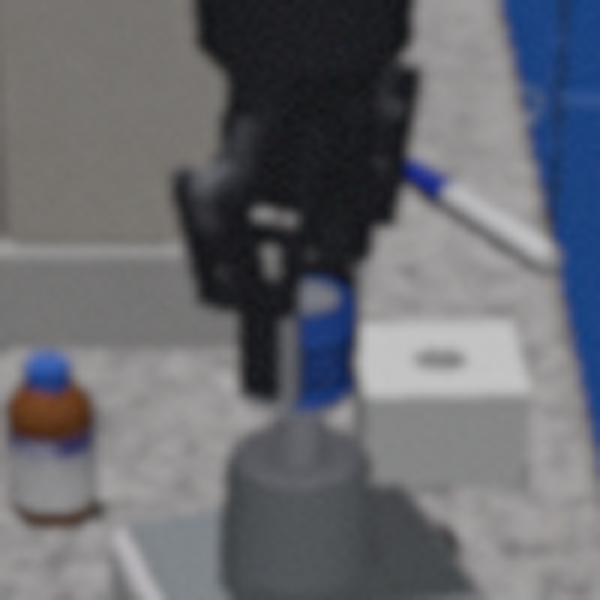

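View pics/in_w.png

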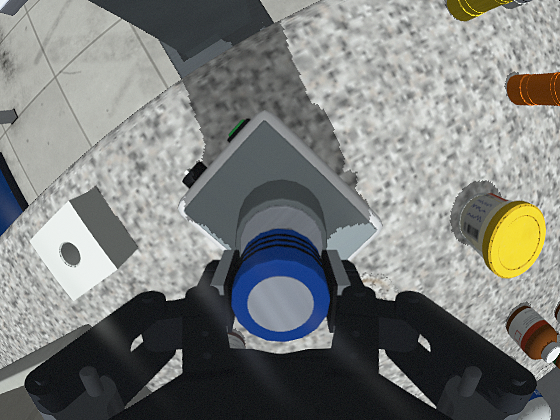

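```bash
python3 - <<'E'
from h import *
bot.set_gripper(1.0)
bot.wait(.2)
print(bot.read_position(),bot.read_ft_force())
bot.move_linear([.4946,.0015,.22],speed=.2)
bot.wait(.1)
tp,tr=np.array(bot.read_position()),np.array(bot.read_tool_rot())
im=bot.camera("wrist");cv2.imwrite("pics/rel_w.png",im[:,:,::-1]);np.savez("rel.npz",tp=tp,tr=tr)
t=bot.camera("top");crop(t,255,180,335,260,7,"rel_t.png")
print(wproj([[.4946,.0015,.155],[.4946,.0015,.095]],tp,tr),proj("top",np.array([.4946,.0015,.155])),proj("top",np.array([.4946,.0015,.095])),bot.read_clock())
E
```

```text
[0.49457547 0.00148364 0.12200154] [0.26361856 0.73011148 0.49505069]
[[282.73139596 226.99499137]
 [282.27742064 203.58631166]] [290.07119457 217.68097542] [288.64166292 219.8741974 ] 12.9917
```

View pics/rel_w.png

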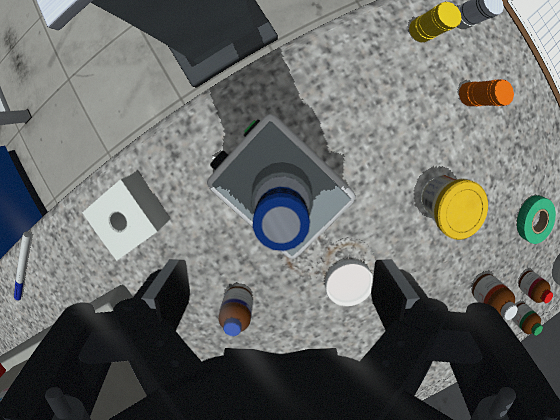

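View pics/rel_t.png

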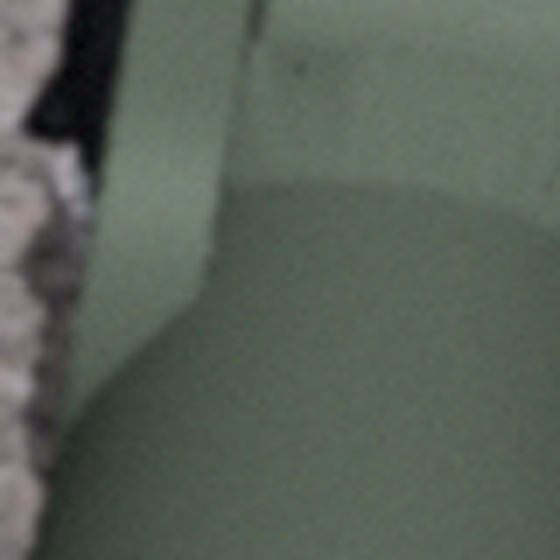

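```bash
python3 - <<'E'
from h import *
im=cv2.imread("pics/rel_w.png")[:,:,::-1];crop(im,230,165,330,265,7,"rel_wc.png")
w=np.load("rel.npz");print(w["tp"])
bot.move_pose([.422,.294,.16],down(np.radians(15)))
bot.wait(.2)
tp,tr=np.array(bot.read_position()),np.array(bot.read_tool_rot())
im=bot.camera("wrist");cv2.imwrite("pics/w_d.png",im[:,:,::-1])
print(tp,wproj([.422,.2948,.076],tp,tr))
t=bot.camera("top");crop(t,255,180,335,260,7,"rel_t2.png")
s=bot.camera("side");crop(s,255,130,355,230,7,"rel_s2.png")
for z in (.155,.119,.115,.095): print(proj("top",np.array([.4946,.0015,z])),proj("side",np.array([.4946,.0015,z])))
print(bot.read_clock())
E
```

```text
[0.49347737 0.00165419 0.21840209]
[0.42262591 0.29333467 0.16016348] [[281.79754381 212.31009238]]
[290.07119457 217.68097542] [304.85459636 159.27951285]
[289.19380186 219.02709251] [304.75168702 174.33254526]
[289.10002644 219.17096503] [304.74050213 175.96861036]
[288.64166292 219.8741974 ] [304.68530196 184.04299829]
14.6
```

View pics/rel_t2.png

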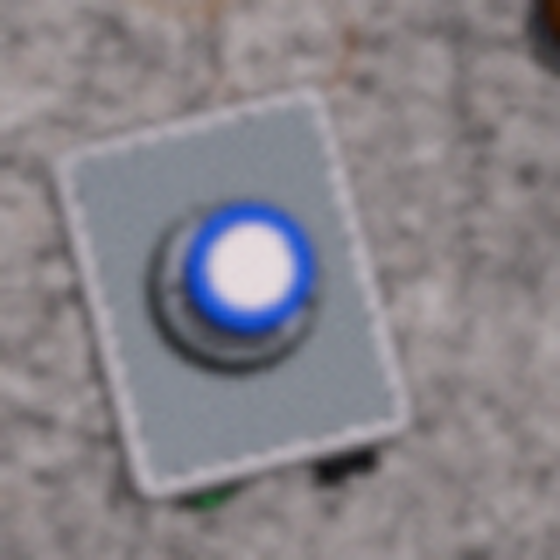

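View pics/rel_s2.png

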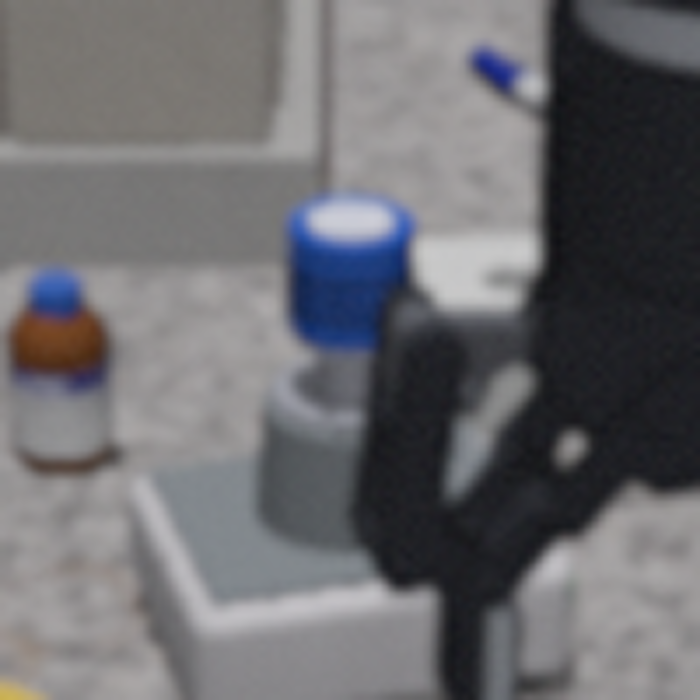

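View pics/w_d.png

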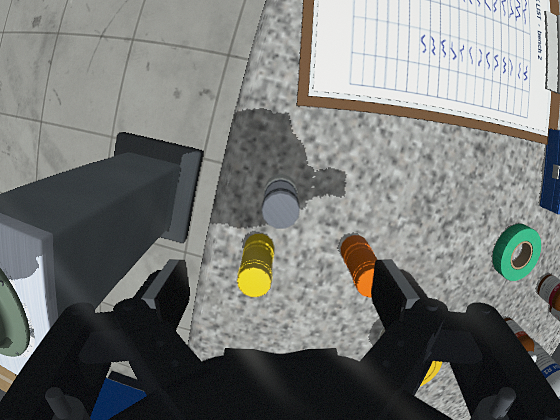

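View pics/rel_wc.png

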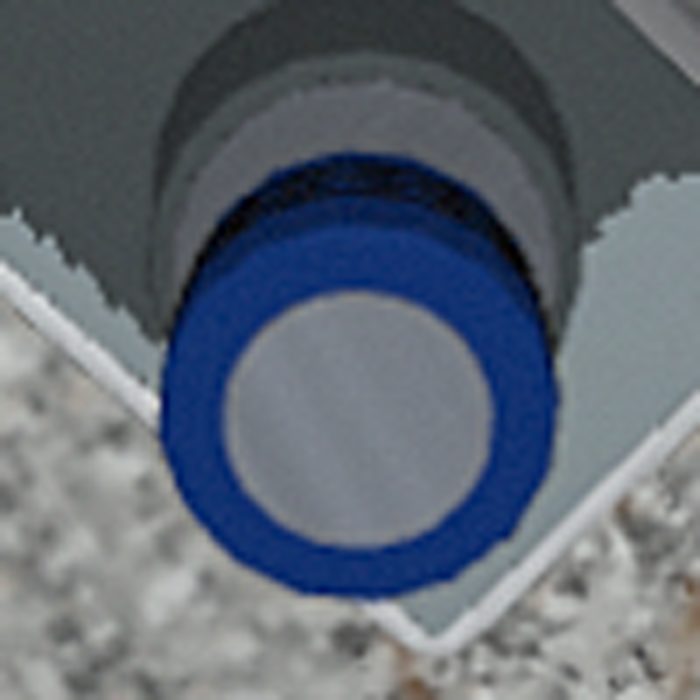

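```bash
python3 - <<'E'
from h import *
q=down(np.radians(15))
d=[.422,.2942]
print(bot.move_linear([*d,.020],speed=.12,until_force=8), bot.read_position())
bot.set_gripper(0.0,100)
bot.wait(.1)
print(bot.read_position(),bot.read_gripper_width(),bot.read_ft_force())
bot.move_linear([*d,.24],speed=.18)
bot.wait(.2)
tp,tr=np.array(bot.read_position()),np.array(bot.read_tool_rot())
print(tp,bot.read_gripper_width(),bot.read_ft_force(),bot.read_clock())
im=bot.camera("wrist");cv2.imwrite("pics/d_w.png",im[:,:,::-1])
s=bot.camera("side");crop(s,255,130,375,230,6,"d_s.png")
print(wproj([*tp[:2],tp[2]-.02+.076],tp,tr))
E
```

```text
False [0.4225331  0.29450165 0.02061523]
[0.42235789 0.29437486 0.02053477] 0.3052860759085541 [-0.6084192  -0.00648651  5.46729121]
[0.42160333 0.29396301 0.23919109] 0.30341992989685623 [-0.4244681  -0.49996888 -0.98053703] 18.1667
[[284.10748223 338.75817744]]
```

View pics/d_w.png

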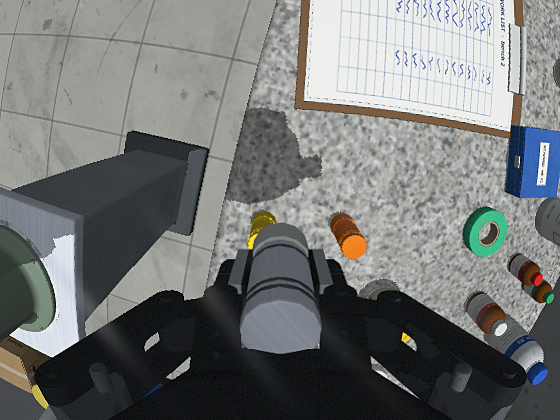

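View pics/d_s.png

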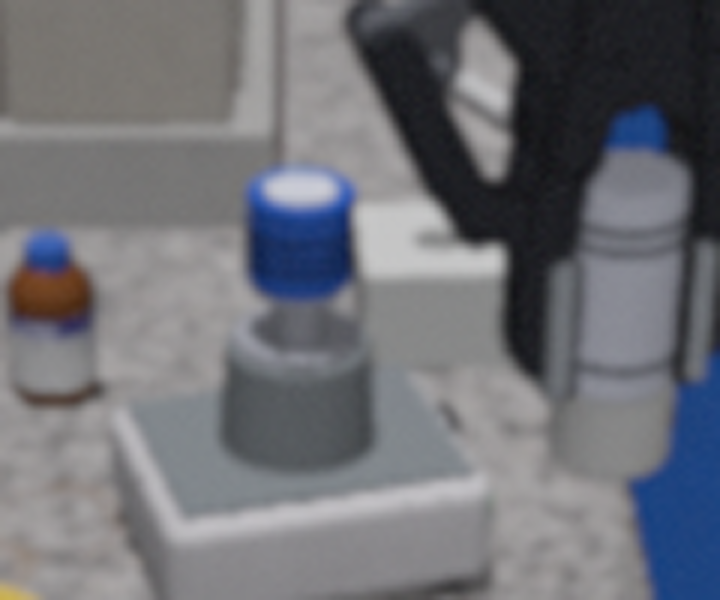

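```bash
cat > tap.py <<'E'
from h import *
rim=np.array([.4947,.0014])
def F(n=4):
    return np.mean([bot.read_ft_force() for _ in range(n)],0)
E
python3 - <<'E'
from tap import *
bot.move_linear([*rim,.22],speed=.2)
bot.wait(.2)
print(bot.read_position(),bot.read_clock())
bot.move_linear([*rim,.181],speed=.08)
bot.wait(.3)
t0=bot.read_clock();f0=F(6);print(f0,bot.read_clock()-t0,bot.read_position())
np.save("f0.npy",f0)
z=.181; log=[]
while z>.166:
    z-=.0005
    bot.move_linear([*rim,z],speed=.01,until_force=10)
    f=F()-f0;p=bot.read_position();log.append((z,p[2],f[2]))
    print(f"{z:.4f} {p[2]:.5f} {f.round(2)}")
    if f[2]>4: break
print(bot.read_clock())
E
```

```text
[0.49462    0.0020412  0.22007813] 20.125
[ 0.1168234   0.21944242 -1.34502117] 0.0 [0.49502185 0.00136258 0.18140376]
0.1805 0.18053 [-0.42  0.22 -1.22]
0.1800 0.17995 [ 0.15 -0.51 -0.2 ]
0.1795 0.17945 [-0.91 -0.04  0.03]
0.1790 0.17895 [ 0.05 -1.3   0.14]
0.1785 0.17846 [-0.3   0.16 -0.11]
0.1780 0.17795 [-0.71  0.49 -0.95]
0.1775 0.17745 [0.88 0.14 0.5 ]
0.1770 0.17697 [-1.03  0.15 -0.16]
0.1765 0.17644 [-0.57  0.66 -0.51]
0.1760 0.17595 [ 0.03 -0.37 -0.93]
0.1755 0.17546 [ 0.53  0.43 -0.42]
0.1750 0.17494 [0.5  0.02 0.45]
0.1745 0.17446 [-0.65 -0.26  0.26]
0.1740 0.17397 [ 0.52 -0.01  0.38]
0.1735 0.17347 [-0.83 -0.01 -0.66]
0.1730 0.17298 [ 0.1   0.44 -0.02]
0.1725 0.17255 [-0.19  0.11  0.23]
0.1720 0.17218 [ 0.08 -0.38  2.17]
0.1715 0.17166 [0.   0.71 2.09]
0.1710 0.17110 [0.42 0.19 3.01]
0.1705 0.17058 [0.27 0.01 3.37]
0.1700 0.17006 [ 0.27 -0.17  4.22]
26.5583
```

```bash
python3 - <<'E'
from tap import *
f0=np.load("f0.npy")
z=.170
log=[]
while z>.1575:
    z-=.0005
    bot.move_linear([*rim,z],speed=.01,until_force=8)
    fs=[]
    for _ in range(3): bot.wait(.02); fs.append(bot.read_ft_force()-f0)
    f=np.mean(fs,0);p=bot.read_position();log.append((p[2],f[2]))
    print(f"{z:.4f} {p[2]:.5f} {f.round(2)}")
    if f[2]>16 : break
    if len(log)>2 and log[-1][1]-log[-3][1]>5: break
print(bot.read_clock())
E
```

```text
0.1695 0.16959 [ 0.76 -0.02  4.74]
0.1690 0.16907 [0.43 0.39 5.33]
0.1685 0.16858 [0.68 0.72 5.66]
0.1680 0.16806 [0.5  0.07 5.65]
0.1675 0.16761 [1.54 0.79 5.86]
0.1670 0.16717 [ 0.87 -0.07  6.97]
0.1665 0.16676 [1.26 0.89 7.54]
0.1660 0.16636 [1.11 0.39 7.79]
0.1655 0.16590 [1.15 0.76 8.34]
0.1650 0.16548 [1.47 0.59 8.45]
0.1645 0.16507 [0.78 0.86 9.23]
0.1640 0.16465 [0.28 0.67 9.37]
0.1635 0.16421 [ 1.17  1.3  10.01]
0.1630 0.16379 [ 1.3   1.04 10.12]
0.1625 0.16336 [ 0.64  1.06 11.34]
0.1620 0.16293 [ 0.66  1.08 11.85]
0.1615 0.16249 [ 0.54  1.01 11.61]
0.1610 0.16204 [ 0.26  0.83 11.92]
0.1605 0.16171 [-0.39  0.45 13.92]
0.1600 0.16149 [-0.23  0.83 16.06]
32.5583
```

```bash
python3 - <<'E'
from tap import *
f0=np.load("f0.npy")
z=.160
while z>.1555:
    z-=.00025
    bot.move_linear([*rim,z],speed=.01,until_force=8)
    fs=[]
    for _ in range(5): bot.wait(.02); fs.append(bot.read_ft_force()-f0)
    f=np.mean(fs,0);p=bot.read_position()
    print(f"{z:.4f} {p[2]:.5f} {f.round(2)} {np.std(fs,0)[2]:.2f}")
    if f[2]>21.7 : break
bot.wait(.2);print(np.mean([(bot.wait(.02),bot.read_ft_force())[1] for _ in range(6)],0)-f0,bot.read_clock())
E
```

```text
0.1598 0.16146 [-1.03  0.91 17.26] 0.41
0.1595 0.16138 [-1.56  0.97 18.74] 0.66
0.1593 0.16130 [-1.99  1.3  19.75] 0.28
0.1590 0.16117 [-1.88  0.92 20.81] 0.32
0.1588 0.16107 [-2.28  1.61 21.84] 0.65
[-2.15803913  1.01813026 21.99667243] 34.525
```

```bash
python3 - <<'E'
from tap import *
d=[.422,.2942]
bot.move_linear([*rim,.24],speed=.12)
bot.move_linear([*d,.20],speed=.2)
bot.wait(.2)
print(bot.read_position(),bot.read_ft_force(),bot.read_clock())
s=bot.camera("side");crop(s,255,130,375,230,6,"ret_s.png");cv2.imwrite("pics/ret_sf.png",s[:,:,::-1])
cv2.imwrite("pics/ret_w.png",bot.camera("wrist")[:,:,::-1])
E
```

```text
[0.42228761 0.29363325 0.2001289 ] [-0.19266985 -0.34662223 -0.87282991] 37.225
```

View pics/ret_s.png

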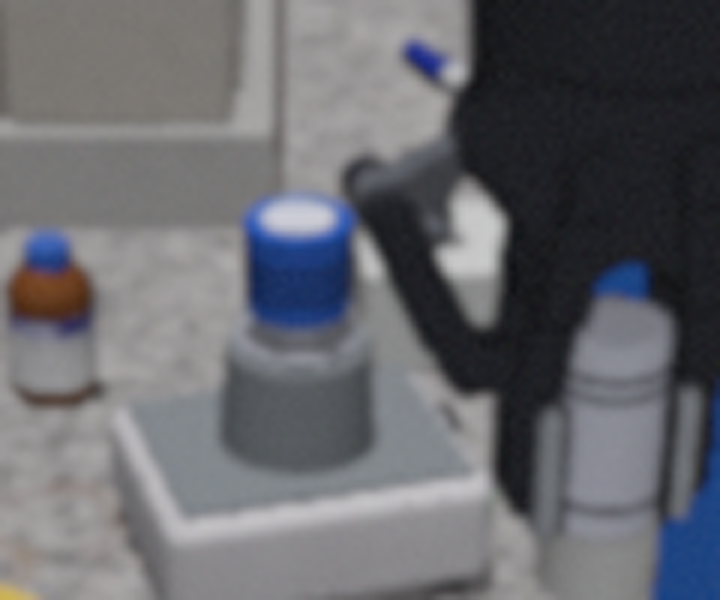

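View pics/ret_w.png

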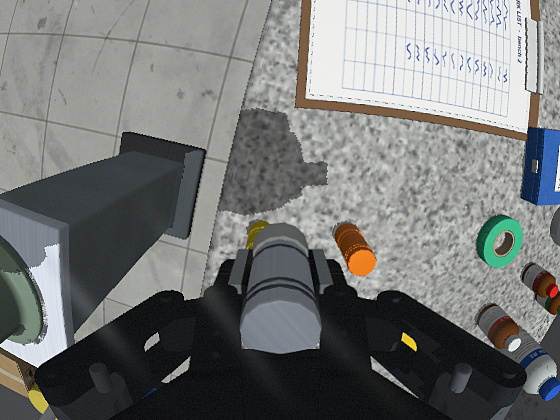

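```bash
python3 - <<'E'
from tap import *
d=[.422,.2942]
bot.move_linear([*d,.035],speed=.15)
bot.wait(.2)
print(bot.move_linear([*d,.0195],speed=.015,until_force=3),bot.read_position(),bot.read_ft_force())
bot.set_gripper(1.0)
bot.wait(.2)
bot.move_linear([*d,.16],speed=.15)
bot.wait(.2)
cv2.imwrite("pics/pl_w.png",bot.camera("wrist")[:,:,::-1])
bot.move_pose([.25,.45,.25],down(np.radians(60)))
bot.wait(.3)
cv2.imwrite("pics/end_s.png",bot.camera("side")[:,:,::-1])
cv2.imwrite("pics/end_t.png",bot.camera("top")[:,:,::-1])
crop(bot.camera("side"),255,130,375,230,6,"end_sc.png")
print(bot.read_clock())
E
```

```text
True [0.42185104 0.2941394  0.02054087] [-0.46250108 -0.03474133  5.10987185]
43.2417
```

View pics/end_s.png

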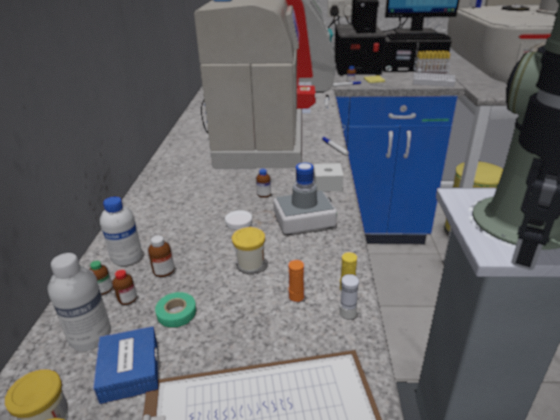

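View pics/end_t.png

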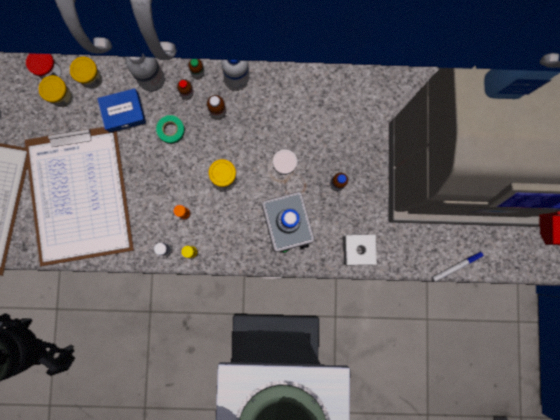

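View pics/end_sc.png

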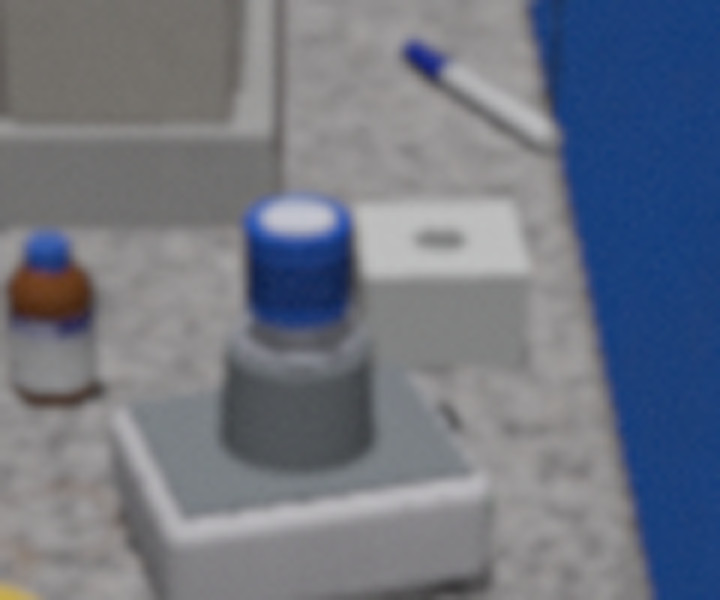

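```bash
python3 -c "
from cell import bot
print(bot.close_job(),bot.read_clock())"
```

```text
the job is handed in; nothing more can be done
the job is handed in; nothing more can be done
```

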